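# Set the polisher to its fast speed and start it

## Robot

A 6-joint arm with a two-finger parallel gripper is mounted at the origin on a cart in front of the work surface, level with it; the furniture and walls round the work are solid. World frame = base frame: x ahead of the robot, y to its left, z up, the work surface at z = 0. Lengths are in m, angles in degrees, forces in N, time in s.
With the tool pointing down it reaches from about 0.25 to 0.725 m from the base axis. Payload 9.7 kg.
Tool frame: the origin (TCP) lies on the centre line of the jaws, within the pads' length; the fingertips stand bot.nose_length ahead of it and the grasp point (between the pads) lies 11 mm behind it (bot.nose_length is the distance from the TCP to the fingertips, in m); z points along the fingers, y is the line along which they close (so a half turn about z gives the same grasp; the last joint's range is limited). The gripper opens to 85 mm and grips with 20 to 120 N. Pads are 22 mm wide; open, the fingers measure 114 mm over their backs; the gripper's body (76 mm by 85 mm) begins 54 mm behind the grasp point. The pads swing forward as they close: fully open they stand 13 mm farther back than shut.
Start: joints at [-66.406, 4.979, 10.078, 95.1, 0, 90], TCP at [0.22, -0.504, 0.214] pointing down, gripper open.
Joint ranges: [-179.16, 179.16], [-48.56, 103.87], [-65.8, 70.77], [-126.05, 130.52], [-82.76, 87.17], [-180, 180]. Speed limits (degrees/s): [127.2, 127.2, 147.25, 180, 180, 180].

## Interface

Orientations are given as [roll, pitch, yaw] about the fixed x, y, z axes, in that order (R = Rz(yaw) Ry(pitch) Rx(roll)).
In Python, from workcell import bot gives the robot as it stands. The module is installed in compiled form; this text tells all that it offers.
- The arm moves only by the shell command python3 -m inch 'ROWS' [OPENING] [FORCE]. ROWS is JSON, a list of rows, each a list of 4 numbers: the shift along the world's x, y, z in cm, then the turn about the world's z in degrees. A call has exactly 8 rows; each row is the pose to reach, as a shift and turn from the pose commanded when the call began; what a row does not reach only later rows make up. A row lasts 1/8 s, in which the tool goes at most 62.5 mm and 10.7 degrees, less where a joint would pass 70% of its speed; a pose out of reach is approached as far as the arm can. A call with a gripper value outside its range is refused whole. OPENING is the finger opening in cm, from 0 to 8.54, set as the call begins (- or left out, the last holds). The fingers move at their own pace and stop on an object; FORCE is the grip in N (left out, the last holds). Time passes only in rows, so rows that repeat a pose let the fingers close, or fill a call up. It gives the time, the measured TCP pose, the force, the opening and the grip force at its end, in the units of the state.
- bot.get_obs(): the state, without advancing time (a new reading comes with each control period).
- bot.camera(name): name is "scene" or "top"; returns a dict with "img" (400x640x3 uint8, red, green, blue), "fovy" (degrees; the focal length in pixels is half the picture's height over the tangent of half this angle, whatever the lens; pixels are square), "cx", "cy" (the principal point, pixels), "R" (3x3) and "t" (3): a world point X has camera coordinates R X + t. Camera axes: x right, y down, z forward; pixel columns grow to the right and rows downward; lengths in m; the calibration is good to about 2 mm. A picture is of the moment at which its call begins. There is no depth.
- bot.job_done(): hands the job in; it is judged then, once.
Trained networks look in a picture, given as the dict that the camera call returned (one of the last four; its "shot" number tells which), for a name from the list of things; names that differ only in an ending like _2 or _b are one class to them, and where a whole thing is asked for, a point or a joint stands for the part that bears it (a point fixed in the world has none). Each returns a list of dicts, best first, with "score" (0 to 1); they miss things now and then, are a little off and sometimes report something else, mostly with a low value. They report only what shows in the picture. A call takes as long as a camera call.
- bot.find_in(thing, picture): "point" ([column, row] in pixels, amid what is visible of it).
- bot.landmark_of(thing, picture): "point" ([column, row] in pixels: a listed point, or the origin of a listed thing).
The state is a dict: "time": time; "q": joint angles; "qd": joint speeds; "joint_efforts": joint torques, N m; "ee_pos": TCP position; "tcp_rot": TCP orientation; "wrist_force": force on the tool from outside, world axes, zero at the start; "torque": the same for the moment, N m; "opening": finger opening in m; "grasp_force": force on a finger pad.
Only numpy, scipy, OpenCV 4.12 (cv2) and the standard library are available. Lean on these libraries where they do the work, as an engineer would, in place of code of your own. Each camera call takes 0.05 s, during which the arm holds its last target. There are 200 camera calls.

## Task

With the fingertips, push the polisher's speed lever by its near face away from you, past its first notch and all the way to the second stop, without pinching it; then press the small start button fully down and let it spring back. Do not press the broad stop button, do not press start before the lever is at its second stop, and leave the loose things round the polisher where they lie.

Things in the scene. Friction and masses are not known exactly. Their poses are not given: they have to be found in the camera images.
- polisher: Two-speed bench polisher, fixed. Grey control box 150 x 160 mm, deck 62 mm above the bench; at its right (-y) a motor 66 mm thick lying along y, top at 82 mm, and an 80 mm polishing wheel at y = -176 to -192 mm, top at 88 mm, both centred on x = +30 mm. Origin: under the centre of the control box, on the bench. x points away from the operator (the way the lever is pushed), y left, z up.
- speed_lever (a joint): Speed lever angle, rad; hinge along polisher y at x = 0, y = +40, z = 15 mm. 0: first stop, leaning 0.45 rad back (-x), where it starts; 0.45: first notch, upright; 0.90: second stop, leaning 0.45 rad forward (+x). A sprung detent holds it at all three; humps at about 0.2 and 0.7 need up to 12 N at the paddle. Let go past a hump it goes on to the next place, before it it falls back.
- lever_tip (a point): Centre of the lever's paddle, 115 mm from the hinge (119 mm above the bench at either stop, 130 mm upright). A black plate 32 mm wide (y), 34 mm high, 14 mm thick; push its ribbed rear (-x) face, 7 mm behind the centre. Pressing front and rear at once counts as pinching. Its flat steel stem, 10 mm wide, comes out of a slot between two low rails, 66 mm above the bench.
- start_button (a joint): Travel of the start button in m: 0 up, 0.006 fully down. Sprung; about 5 N takes it fully down.
- start_button_top (a point): Centre of the top face of the start button, 84 mm above the bench when up: the small black round button (22 mm in diameter) in a grey collar (38 mm wide, top at 74 mm), on the deck on the right, away from the lever, nearer the far (+x) end of the box. It is pressed straight down; the point moves with it.
- stop_button (a joint): Travel of the stop button in m: 0 up, 0.006 fully down. Sprung like the start button.
- stop_button_top (a point): Centre of the top face of the stop button, 84 mm above the bench: the broad black round button (42 mm in diameter), 80 mm from the start button on its near (-x) side. Not to be pressed.
- tape_roll: Loose roll of black tape, 55 mm in diameter, 19 mm high, lying flat in front of the control box. Origin: centre of its underside.
- tape_measure: Loose yellow tape measure, 34 x 72 x 62 mm, standing to the left of the control box. Origin: centre of its underside.

How it is judged (in metres and radians):
On the way, in this order (a step that is already met when the one before it is completed fails the run):
1. the speed lever rests at its second stop (value of joint speed_lever above 0.84 rad), for 0.3 s.
2. the start button is pressed down (value of joint start_button above 0.0045 m), for 0.05 s.
At the end, for the whole second after the job is handed in: The speed lever is at its second stop (joint above 0.84 rad), both buttons are up (within 1.5 mm), and the tape roll and tape measure lie within 20 mm of where they were (value of joint speed_lever above 0.84 rad and value of joint each of start_button, stop_button below 0.0015 m and distance of each of tape_roll, tape_measure from where it was at the start of the episode below 0.02 m); the robot touches nothing.
It fails at once if the start button is pressed before the lever is at its second stop (value of joint start_button above 0.002 m and value of joint speed_lever below 0.8 rad).
It fails at once if the stop button is pressed (value of joint stop_button above 0.002 m).
It fails at once if the lever is pinched (its front and rear halves pressed at once) ((contact force between the fingers and speed_lever_c1 above 2 N or contact force between the fingers and speed_lever_c2 above 2 N) and (contact force between the fingers and speed_lever_c3 above 2 N or contact force between the fingers and speed_lever_c4 above 2 N)).
It fails at once if a loose thing is moved or lifted (distance of any of tape_roll, tape_measure from where it was at the start of the episode above 0.02 m).
It also fails if it takes over 38 s, if anything falls off the work surface, if the arm or the gripper's body presses on something with over 40 N, if the wrist force passes 120 N, or if a joint passes its speed limit or range.

## Working session

There is one attempt and no reset: what is moved stays moved. The work goes in short steps, Python scripts to look and compute and a shell command to move; the robot and the scene stay as the last step left them, time stands still between calls to the robot, and variables do not carry over. Pictures are saved under pics/ and viewed, at most 10 in all, crops included, and the job is handed in when it is done.

```bash
mkdir -p pics
cat > h.py <<'E'
from workcell import bot
import numpy as np, cv2
def f(p): return p["img"].shape[0]/2/np.tan(np.radians(p["fovy"])/2)
def ray(p,uv):
    R=np.array(p["R"]);t=np.array(p["t"]);F=f(p)
    return -R.T@t, R.T@np.array([(uv[0]-p["cx"])/F,(uv[1]-p["cy"])/F,1])
def atz(p,uv,z):
    o,d=ray(p,uv); return o+d*(z-o[2])/d[2]
def proj(p,X):
    c=np.array(p["R"])@np.array(X)+np.array(p["t"]); return f(p)*c[:2]/c[2]+[p["cx"],p["cy"]]
E
python3 - <<'E'
from h import *
np.set_printoptions(precision=4,suppress=True)
print(bot.nose_length,bot.get_obs())
H=dict(polisher=0,lever_tip=.119,start_button_top=.084,stop_button_top=.084,tape_roll=0,tape_measure=0)
for n in("scene","top"):
    p=bot.camera(n); cv2.imwrite(f"pics/{n}0.png",p["img"][:,:,::-1]); print(n,ray(p,(320,200)))
    for k,z in H.items():
        for r in bot.landmark_of(k,p)[:2]: print(k,r["score"],r["point"],atz(p,r["point"],z))
E
```

```text
0.008 {'time': 0.0, 'q': array([-66.4042,   5.0092,  10.0323,  95.1013,  -0.0016,  89.9978]), 'qd': array([-0.0072,  0.0147,  0.0093, -0.0165, -0.0641, -0.017 ]), 'joint_efforts': array([ -0.0019, -52.039 ,  46.4802,   0.0162,   0.    ,  -0.    ]), 'ee_pos': array([ 0.22  , -0.5038,  0.2134]), 'tcp_rot': array([-179.9217,    0.0016,   23.598 ]), 'wrist_force': array([0.8132, 0.188 , 0.3011]), 'torque': array([-0.0133, -0.0002, -0.0432]), 'grasp_force': 0.0, 'opening': 0.08572070506496028}
scene (array([-0.0273,  0.6208,  0.5284]), array([ 0.6662, -0.5462, -0.5078]))
polisher 0.97 [304.8, 225.4] [0.6113 0.136  0.    ]
lever_tip 0.9 [312.8, 188.6] [0.5469 0.1653 0.119 ]
start_button_top 0.39 [294.1, 175.1] [0.661  0.1199 0.084 ]
stop_button_top 0.81 [323.8, 182.2] [0.6015 0.0954 0.084 ]
tape_roll 0.77 [350.5, 259.7] [0.4747 0.1429 0.    ]
top (array([0.4048, 0.1562, 0.933 ]), array([ 0.1646,  0.0175, -0.9863]))
polisher 0.82 [337.0, 169.3] [0.6203 0.1392 0.    ]
lever_tip 0.63 [327.8, 190.6] [0.5564 0.1574 0.119 ]
lever_tip 0.53 [366.6, 172.2] [0.587  0.0917 0.119 ]
start_button_top 0.54 [346.7, 132.0] [0.6687 0.1223 0.084 ]
stop_button_top 0.76 [365.6, 175.1] [0.5896 0.0908 0.084 ]
tape_roll 0.57 [341.4, 239.2] [0.4848 0.1331 0.    ]
tape_measure 0.87 [267.4, 179.1] [0.603  0.2742 0.    ]
```

View pics/scene0.png

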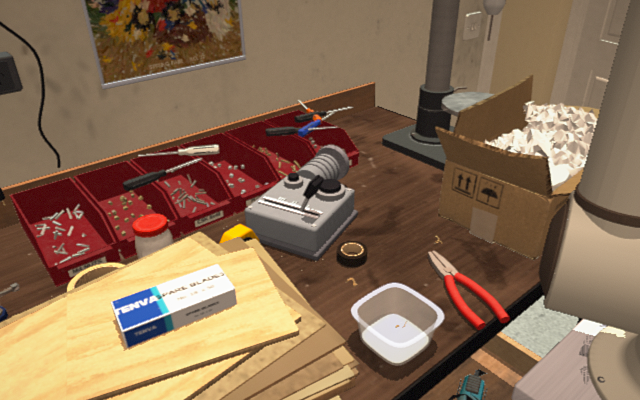

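View pics/top0.png

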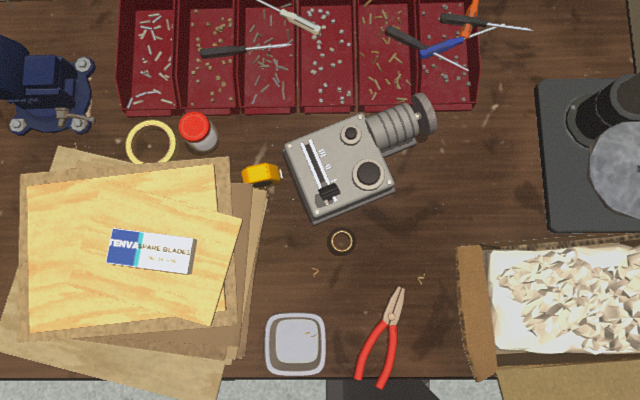

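The pictures show the polisher, rotated slightly to the left. In the top view the paddle is near (328,190), start (350,132), stop (368,174), tape roll (342,240) and tape measure (262,175). I'll refine these with a crop.

Run:
```python
from h import *
a=cv2.imread("pics/top0.png")[85:235,270:450]; b=cv2.imread("pics/scene0.png")[140:260,235:365]
cv2.imwrite("pics/ca.png",cv2.resize(a,None,fx=4,fy=4,interpolation=cv2.INTER_CUBIC))
cv2.imwrite("pics/cb.png",cv2.resize(b,None,fx=5,fy=5,interpolation=cv2.INTER_CUBIC)[:600])
```

```text
(no output)
```

View pics/ca.png

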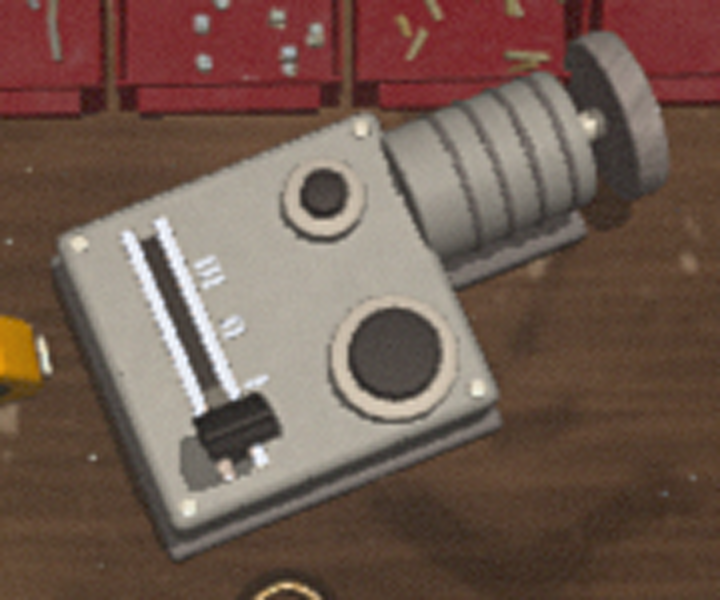

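View pics/cb.png

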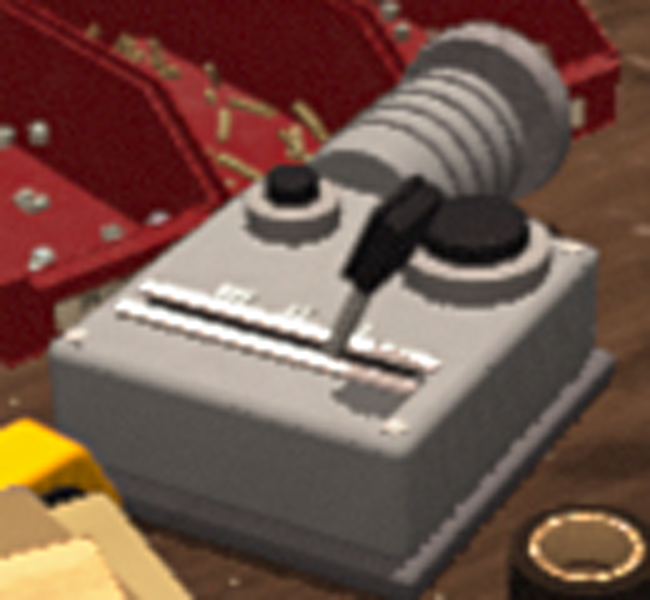

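The crops show: in the top view, start button (351,133), stop (368.5,173), paddle (329,191), and deck screws at the four corners. In the scene view, start is at (294,175.5), stop (330.5,184.5) and the paddle (313,187).

Run:
```python
from h import *
from scipy.optimize import least_squares
np.set_printoptions(precision=4,suppress=True)
T=bot.camera("top");S=bot.camera("scene")
t=lambda u,v:np.array([270+u/4,85+v/4])
s=lambda u,v:np.array([235+u/5,140+v/5])
prs=dict(start=(t(324,192),s(294,178)),stop=(t(394,352),s(477,222)),tip=(t(236,425),s(390,232)))
for k,(a,b) in prs.items():
    r=least_squares(lambda X:np.r_[proj(T,X)-a,proj(S,X)-b],[.6,.12,.08]); print(k,r.x,r.fun,atz(T,a,.119 if k=="tip" else .084))
for c in [(80,244),(363,128),(478,388),(188,508)]: print(atz(T,t(*c),.063))
A=atz(T,t(80,244),.063);B=atz(T,t(363,128),.063);C=atz(T,t(478,388),.063);D=atz(T,t(188,508),.063)
d=(A-D+B-C);yaw=np.arctan2(d[1],d[0]);c=(A+B+C+D)/4
print("yaw",np.degrees(yaw),"c",c)
R=np.array([[np.cos(yaw),-np.sin(yaw)],[np.sin(yaw),np.cos(yaw)]])
L=lambda x,y:c[:2]+R@[x,y]
print("tip0",L(-.05,.04),"hinge",L(0,.04),"tip2",L(.05,.04),"unit",R[:,0])
for k in("start","stop"):
    X=atz(T,prs[k][0],.084); print(k,R.T@(X-c)[:2])
```

```text
start [0.6687 0.1146 0.078 ] [-0.1122 -0.0973  0.1591  0.0226] [0.6667 0.1147 0.084 ]
stop [0.5946 0.0851 0.0785] [ 0.0005  0.0004 -0.0007 -0.0001] [0.5933 0.0856 0.084 ]
tip [0.5565 0.156  0.1157] [-0.3844 -0.3484  0.5229  0.0629] [0.5553 0.1554 0.119 ]
[0.6506 0.2253 0.063 ]
[0.7033 0.0952 0.063 ]
[0.5809 0.0468 0.063 ]
[0.5284 0.1772 0.063 ]
yaw 21.541968691431403 c [0.6158 0.1361 0.063 ]
tip0 [0.5546 0.155 ] hinge [0.6011 0.1733] tip2 [0.6476 0.1917] unit [0.9301 0.3672]
start [ 0.0395 -0.0386]
stop [-0.0395 -0.0388]
```

```bash
python3 -m inch '[[1.5,4,0,0],[3.5,9,0,-1],[5.8,14,0,-2],[8,19,0,-2],[10,24,0,-2],[12.5,29,0,-2],[14.5,33,0,-2],[16,36,0,-2]]' 0 && python3 -m inch '[[2,5,0,0],[4,10,0,0],[6,15,0,0],[8.5,20,0,0],[11,25,0,0],[12.8,28,0,0],[12.8,28,0,0],[12.8,28,0,0]]'
```

```text
time: 1.8
ee_pos: [0.3807, -0.1423, 0.2143]
tcp_rot: [180.0, -0.0, 21.7]
wrist_force: [1.3, -0.5, 0.2]
opening: 0.0004
grasp_force: 0.0
time: 2.8
ee_pos: [0.5079, 0.1357, 0.214]
tcp_rot: [180.0, 0.0, 21.6]
wrist_force: [-0.1, 0.2, 0.4]
opening: 0.0002
grasp_force: 0.0
```

```bash
python3 -m inch '[[0,0.1,-2,0],[0,0.1,-4,0],[0,0.1,-6,0],[0,0.1,-7.5,0],[0,0.1,-8.7,0],[0,0.1,-8.7,0],[0,0.1,-8.7,0],[0,0.1,-8.7,0]]'
python3 - <<'E'
from h import *
a=bot.camera("top")["img"][85:235,250:430,::-1]; b=bot.camera("scene")["img"][80:260,250:430,::-1]
g=np.hstack([cv2.resize(a,(400,333),interpolation=2),cv2.resize(b,(400,400),interpolation=2)[:333]])
cv2.imwrite("pics/d.png",g)
E
```

```text
time: 3.8
ee_pos: [0.5085, 0.1371, 0.1278]
tcp_rot: [180.0, -0.1, 21.6]
wrist_force: [0.4, 0.4, 0.1]
opening: 0.0002
grasp_force: 0.0
```

View pics/d.png

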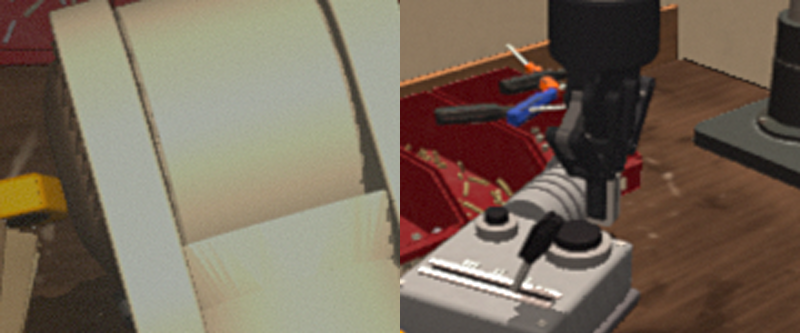

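The left half shows the arm hiding the top view. On the right, the shut fingertips (600,215) hang behind the paddle (540,235) at about its height, clear of the stop button. Now I'll push along (0.93, 0.367).

```bash
python3 -m inch '[[0.93,0.37,0,0],[1.86,0.73,0,0],[2.79,1.1,0,0],[3.72,1.47,0,0],[4.65,1.84,0,0],[5.58,2.2,0,0],[6.5,2.57,0,0],[7.44,2.94,0,0]]'; python3 -m inch '[[0.6,0.24,0,0],[1.2,0.47,0,0],[1.8,0.71,0,0],[2.4,0.95,0,0],[3.0,1.18,0,0],[3.6,1.42,0,0],[4.2,1.65,0,0],[4.2,1.65,0,0]]'
```

```text
time: 4.9
ee_pos: [0.5831, 0.1666, 0.1271]
tcp_rot: [-180.0, -0.0, 21.6]
wrist_force: [0.6, 0.3, 0.3]
opening: 0.0
grasp_force: 0.0
time: 5.9
ee_pos: [0.6248, 0.183, 0.1268]
tcp_rot: [-180.0, 0.0, 21.6]
wrist_force: [0.0, -0.5, -1.1]
opening: 0.0
grasp_force: 0.0
```

Run:
```python
from h import *
np.set_printoptions(precision=4,suppress=True)
p=bot.camera("scene")
for n,a in(("0.9",.45),("0.7",.25),(".45",0)):
    x=.115*np.sin(a);X=np.array([.6011,.1733,0])+x*np.array([.9301,.3672,0]);X[2]=.015+.115*np.cos(a);print(n,proj(p,X))
print(bot.landmark_of("lever_tip",p)[:2],bot.get_obs()["wrist_force"])
cv2.imwrite("pics/e.png",cv2.resize(p["img"][100:250,220:380,::-1],(640,600),interpolation=2))
```

```text
0.9 [265.9104 172.8754]
0.7 [275.7775 171.4837]
.45 [289.4244 173.084 ]
[{'point': [310.9, 186.1], 'score': 0.58}] [-0.6891  0.1031 -0.8571]
```

View pics/e.png

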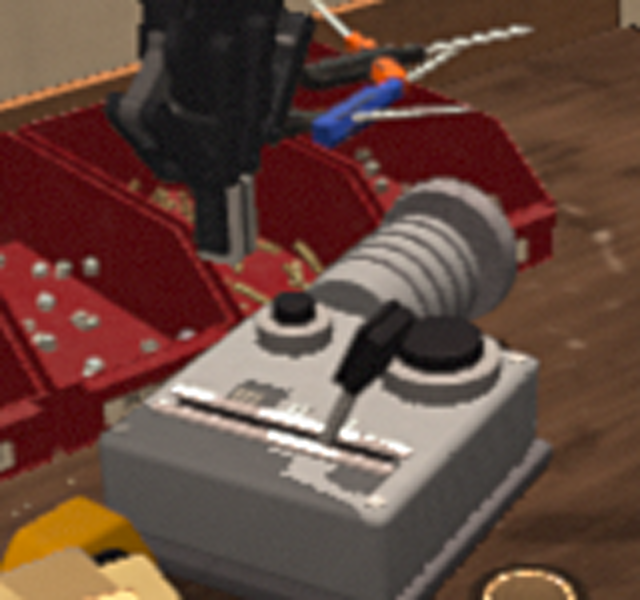

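The fingers passed without moving the lever, which is still at its first stop. I'll measure where the fingertips really are.

```bash
python3 - <<'E'
from h import *
np.set_printoptions(precision=4,suppress=True)
p=bot.camera("scene");o=bot.get_obs()
print(o["ee_pos"],o["tcp_rot"],o["q"],o["opening"])
for dz in(-.02,-.008,0,.01,.02,.03): print(dz,proj(p,o["ee_pos"]+[0,0,dz]), proj(p,np.array([.5085,.1371,.1278+dz])))
E
python3 - <<'E'
from h import *
p=bot.camera("scene")
cv2.imwrite("pics/f.png",cv2.resize(p["img"][40:190,220:380,::-1],(640,600),interpolation=2))
p=bot.camera("top")
E
```

```text
[0.6244 0.1828 0.1271] [-179.9989    0.0085   21.5937] [ 16.3207  18.1499  15.7522  87.6109   0.0003 174.727 ] -0.00012335743653242874
-0.02 [277.8476 181.6204] [340.4672 197.4674]
-0.008 [277.466  175.6473] [340.5223 191.2316]
0 [277.2087 171.6191] [340.5595 187.0231]
0.01 [276.8836 166.531 ] [340.6066 181.7037]
0.02 [276.5547 161.3833] [340.6542 176.3179]
0.03 [276.2219 156.1748] [340.7024 170.8645]
```

```bash
python3 -m inch '[[-1.5,-0.6,0.5,0],[-3,-1.2,0.5,0],[-5,-1.97,0.5,0],[-7,-2.76,0.5,0],[-9,-3.55,0.5,0],[-11,-4.34,0.5,0],[-11.6,-4.6,0.5,0],[-11.6,-4.6,0.5,0]]'; python3 -m inch '[[0,0,-1,0],[0,0,-2,0],[0,0,-3,0],[0,0,-3,0],[0,0,-3,0],[0,0,-3,0],[0,0,-3,0],[0,0,-3,0]]'
python3 - <<'E'
from h import *
p=bot.camera("scene");o=bot.get_obs()
print(o["ee_pos"])
for dz in(-.008,0,.01,.02): print(dz,proj(p,o["ee_pos"]+[0,0,dz]))
print(bot.landmark_of("lever_tip",p)[:1])
cv2.imwrite("pics/f.png",cv2.resize(p["img"][100:250,270:430,::-1],(640,600),interpolation=2))
E
```

```text
time: 7.15
ee_pos: [0.5088, 0.1369, 0.1324]
tcp_rot: [180.0, -0.1, 21.6]
wrist_force: [-0.8, 0.4, 0.4]
opening: -0.0002
grasp_force: 0.0
time: 8.15
ee_pos: [0.5086, 0.1369, 0.1023]
tcp_rot: [180.0, -0.0, 21.6]
wrist_force: [0.3, -1.5, -0.1]
opening: 0.0
grasp_force: 0.0
[0.50855532 0.13688    0.10218646]
-0.008 [340.48090389 204.37547142]
0 [340.51732934 200.29697906]
0.01 [340.56336153 195.14283855]
0.02 [340.60995923 189.9253773 ]
[{'point': [314.0, 189.5], 'score': 0.66}]
```

View pics/f.png

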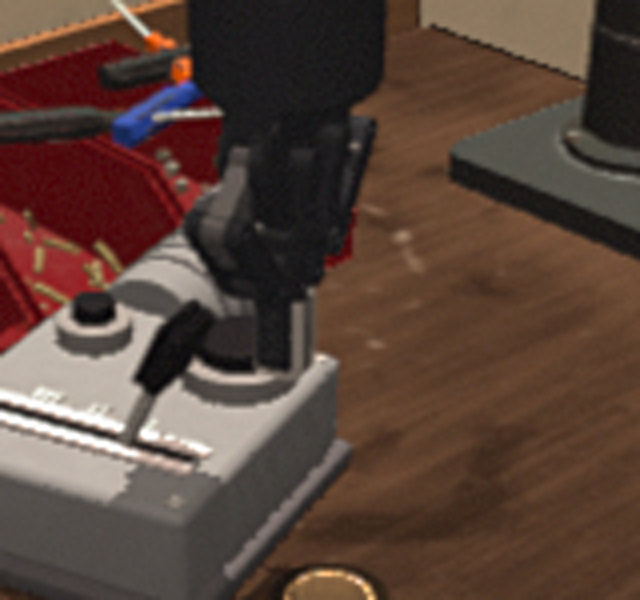

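The picture shows the fingertips at about (339,194) and the lever still leaning back. That fits a tip z of about 0.114, so the shut fingertips stand higher than nose_length suggests. The first pass simply cleared the paddle. I'll push carefully up to before the first hump and read the force.

```bash
python3 -m inch '[[0.7,0.28,0,0],[1.4,0.55,0,0],[2.1,0.83,0,0],[2.8,1.1,0,0],[3.3,1.3,0,0],[3.7,1.46,0,0],[3.7,1.46,0,0],[3.7,1.46,0,0]]'
python3 - <<'E'
from h import *
p=bot.camera("scene");o=bot.get_obs()
print(o["ee_pos"],o["wrist_force"])
print(bot.landmark_of("lever_tip",p)[:1])
cv2.imwrite("pics/g.png",cv2.resize(p["img"][100:250,250:410,::-1],(640,600),interpolation=2))
E
```

```text
time: 9.25
ee_pos: [0.5449, 0.1512, 0.1024]
tcp_rot: [180.0, 0.1, 21.6]
wrist_force: [-6.0, -3.1, 6.0]
opening: -0.0002
grasp_force: 3.8
[0.54485975 0.15118455 0.10240534] [-6.87668869 -2.89809295  6.58629365]
[{'point': [308.9, 184.0], 'score': 0.87}]
```

View pics/g.png

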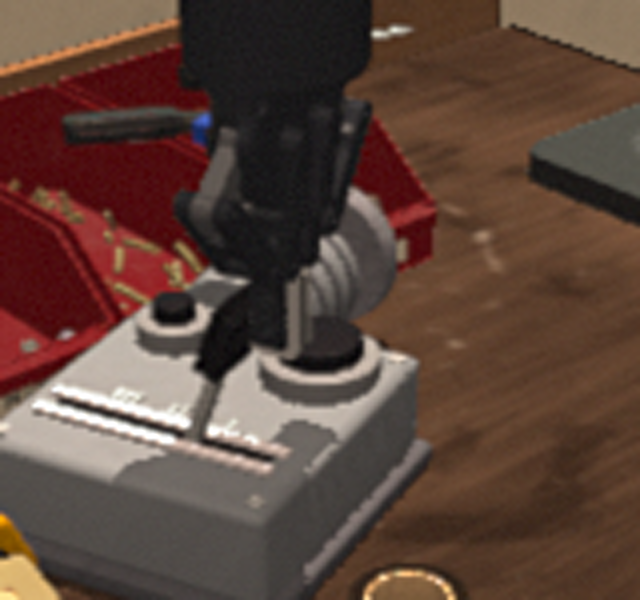

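The fingers (275,330) press on the paddle's rear face (225,330) and the lever has begun to move. I'll go on to just short of the second stop.

```bash
python3 -m inch '[[0.8,0.32,0,0],[1.6,0.63,0,0],[2.4,0.95,0,0],[3.2,1.26,0,0],[4,1.58,0,0],[4.7,1.86,0,0],[5.4,2.13,0,0],[6,2.37,0,0]]'; python3 -m inch '[[0.5,0.2,0,0],[1,0.39,0,0],[1.5,0.59,0,0],[2,0.79,0,0],[2.3,0.91,0,0],[2.3,0.91,0,0],[2.3,0.91,0,0],[2.3,0.91,0,0]]'
python3 - <<'E'
from h import *
p=bot.camera("scene")
print(bot.landmark_of("lever_tip",p)[:1])
cv2.imwrite("pics/i.png",cv2.resize(p["img"][100:250,220:380,::-1],(640,600),interpolation=2))
E
```

```text
time: 10.35
ee_pos: [0.6044, 0.1749, 0.1014]
tcp_rot: [-180.0, 0.2, 21.6]
wrist_force: [-6.7, -2.4, -1.1]
opening: 0.0003
grasp_force: 3.4
time: 11.35
ee_pos: [0.6284, 0.1842, 0.1021]
tcp_rot: [-180.0, -0.0, 21.6]
wrist_force: [-0.9, -0.8, 0.9]
opening: 0.0001
grasp_force: 0.0
[{'point': [262.0, 176.6], 'score': 0.72}]
```

View pics/i.png

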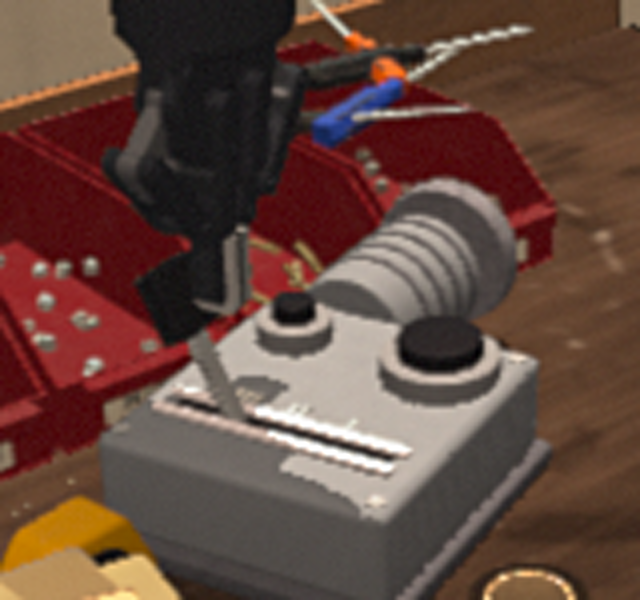

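The lever now leans forward: the paddle shows at about (180,300) in the crop, and the landmark (262,177) is close to the (266,173) predicted for 0.9 rad. There is no force on the tool, so I'll retreat and go above the start button.

```bash
python3 -m inch '[[-1,-0.4,0,0],[-2,-0.8,0,0],[-2,-0.8,2,0],[-2,-0.8,4,0],[-2,-0.8,5,0],[0,-3,5,0],[2,-5,5,0],[3.85,-6.95,5,0]]'; python3 -m inch '[[0,0,0,0],[0,0,-1,0],[0,0,-2,0],[0,0,-3,0],[0,0,-4,0],[0,0,-5,0],[0,0,-5.5,0],[0,0,-5.5,0]]'
```

```text
time: 12.45
ee_pos: [0.6672, 0.114, 0.1518]
tcp_rot: [-180.0, 0.0, 21.6]
wrist_force: [-0.2, 0.4, -0.4]
opening: -0.0002
grasp_force: 0.0
time: 13.45
ee_pos: [0.6669, 0.1147, 0.0967]
tcp_rot: [-180.0, 0.0, 21.6]
wrist_force: [-0.0, -0.7, -0.0]
opening: 0.0001
grasp_force: 0.0
```

```bash
python3 -m inch '[[0,0,-0.2,0],[0,0,-0.4,0],[0,0,-0.6,0],[0,0,-0.8,0],[0,0,-1,0],[0,0,-1,0],[0,0,-1,0],[0,0,-1,0]]'
python3 - <<'E'
from h import *
p=bot.camera("scene")
cv2.imwrite("pics/j.png",cv2.resize(p["img"][100:250,220:380,::-1],(640,600),interpolation=2))
E
```

```text
time: 14.45
ee_pos: [0.6671, 0.1148, 0.0872]
tcp_rot: [180.0, -0.0, 21.6]
wrist_force: [0.0, -0.3, -0.1]
opening: 0.0004
grasp_force: 0.0
```

View pics/j.png

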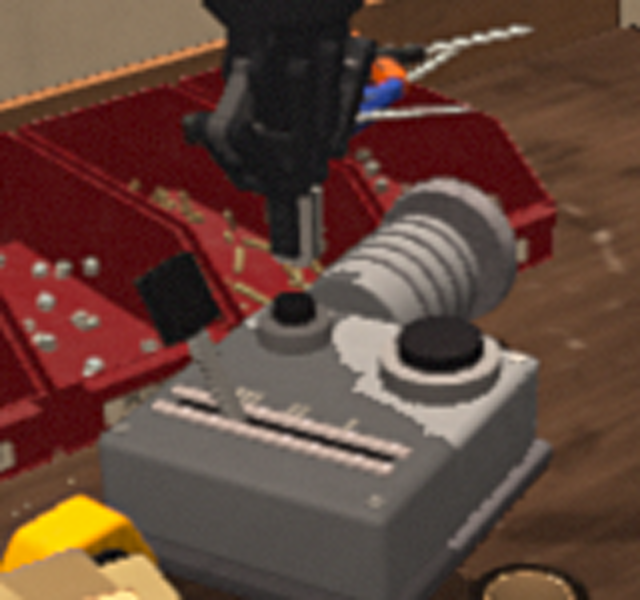

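The lever stays at the second stop. The fingertips (297,260) hang centred over the start button (294,300), about 18 mm above it. I'll go down in steps.

```bash
python3 -m inch '[[0,0,-0.4,0],[0,0,-0.8,0],[0,0,-1.1,0],[0,0,-1.4,0],[0,0,-1.6,0],[0,0,-1.8,0],[0,0,-1.8,0],[0,0,-1.8,0]]'
```

```text
time: 15.5
ee_pos: [0.6671, 0.1148, 0.0692]
tcp_rot: [180.0, -0.0, 21.6]
wrist_force: [-0.8, -0.5, 0.0]
opening: -0.0001
grasp_force: 0.0
```

```bash
python3 -m inch '[[0,0,-0.1,0],[0,0,-0.2,0],[0,0,-0.3,0],[0,0,-0.4,0],[0,0,-0.5,0],[0,0,-0.5,0],[0,0,-0.5,0],[0,0,-0.5,0]]'
```

```text
time: 16.5
ee_pos: [0.6671, 0.1148, 0.0642]
tcp_rot: [180.0, -0.0, 21.6]
wrist_force: [-1.2, 1.0, 2.1]
opening: 0.0004
grasp_force: 1.4
```

```bash
python3 -m inch '[[0,0,-0.1,0],[0,0,-0.2,0],[0,0,-0.3,0],[0,0,-0.4,0],[0,0,-0.5,0],[0,0,-0.5,0],[0,0,-0.5,0],[0,0,-0.5,0]]'
```

```text
time: 17.5
ee_pos: [0.6672, 0.1148, 0.0608]
tcp_rot: [180.0, -0.1, 21.6]
wrist_force: [-5.6, -1.4, 12.6]
opening: 0.0001
grasp_force: 6.7
```

```bash
python3 -m inch '[[0,0,-0.1,0],[0,0,-0.15,0],[0,0,-0.15,0],[0,0,-0.15,0],[0,0,-0.15,0],[0,0,-0.15,0],[0,0,-0.15,0],[0,0,-0.15,0]]'; python3 -m inch '[[0,0,1,0],[0,0,2,0],[0,0,4,0],[0,0,6,0],[0,0,8,0],[0,0,10,0],[0,0,10,0],[0,0,10,0]]'
python3 - <<'E'
from h import *
p=bot.camera("scene")
for k in("lever_tip","start_button_top","tape_roll"): print(k,bot.landmark_of(k,p)[:1])
E
```

```text
time: 18.5
ee_pos: [0.6673, 0.1148, 0.0606]
tcp_rot: [180.0, -0.1, 21.6]
wrist_force: [-8.8, -1.5, 21.2]
opening: -0.0001
grasp_force: 10.5
time: 19.5
ee_pos: [0.6668, 0.1148, 0.1564]
tcp_rot: [-180.0, 0.1, 21.6]
wrist_force: [0.2, -0.6, -0.2]
opening: 0.0001
grasp_force: 0.0
lever_tip [{'point': [265.0, 177.4], 'score': 0.77}]
start_button_top [{'point': [294.7, 177.5], 'score': 0.59}]
tape_roll [{'point': [351.0, 256.5], 'score': 0.79}]
```

```bash
python3 -c "
from workcell import bot
print(bot.job_done())"
```

```text
the job is handed in; nothing more can be done
None
```

I pushed the lever to its second stop, pressed the start button until it bottomed (21 N) and released it, then handed the job in; no verdict came back, the stop button was never touched, the tape roll looked unmoved in the last picture, and I did not re-check the tape measure.

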